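Work a sagging barrel bolt out of its bent keeper and hold the display-case gate ajar

TASK

The barred gate of the display case is shut by a barrel bolt that sags in its worn guides, so its fat round end is caught behind the bent-up lip of the keeper: take the bolt by its upright knob, lift it and draw it back over the lip and clear of the keeper. Then, still holding the knob, swing the gate ajar towards you by about a hand's breadth (roughly 9 cm at its free edge) and finish there, holding it steady by the knob and not letting go, because the gate springs shut. Leave the wire spool on the case and the jar and pliers beside it where they are.

Things in the scene. Friction and masses are not known exactly. Their poses are not given: they have to be found in the camera images.
- case: Low display case fixed to the desk: oak base and posts, clear roof, back and sides; 200 mm deep (x), 400 wide (y), 156 high. Origin: centre of its underside, on the desk. x points from the gated front to the back (the front faces the robot at yaw 0), y to the left seen from the robot, z up.
- hinge_axis (a point): Point on the gate's vertical hinge axis at desk height: (-110.5, 150, 0) mm in the case frame. The gate covers the case's front: oak stiles and rails with thin steel bars, 280 mm wide, 15 thick, top edge 152 mm above the desk, hinged at its left (+y) end, free edge at its right.
- gate (a joint): Gate angle, rad: 0 shut, grows as the free edge swings out to the case's -x (clockwise seen from above), stop at 1.3. A spring closes it: about 0.3 N m when shut, 0.6 N m at 0.35 rad. 0.32 rad is 90 mm at the free edge.
- bolt: Steel barrel bolt on the gate's front, loose in two tall worn staples: level rod 12 mm thick, its axis 135 mm above the desk as it sags, with a fat disc end (28 mm across, 8 thick) at its right (-y) end; a stem rises from the rod to an upright knob. Moves with the gate; 0.2 to 0.3 kg. Origin: on the rod's axis, 75 mm left of the knob. Axes as the gate's (the case's when shut).
- knob (a point): Middle of the upright knob, on its axis: steel cylinder 20 mm across, 178 to 213 mm above the desk as the bolt sags, under a cap 28 mm across and 5 thick. At (-136, -75, 195) mm in the case frame when shut, home and sagging. Case, gate and keeper lie below 157 mm; the spool on the roof reaches 194 mm.
- bolt_draw (a joint): How far the bolt is drawn along its rod, m: 0 home in the keeper, grows as it slides to the gate's left (case +y while shut), stop at 0.045. About 1.5 N of rubbing; stays where left. Starts at 0 to 0.004. Unlifted, the fat end meets the lip at 0.005 to 0.008; past about 0.024 it is clear of the keeper and the gate can swing.
- bolt_lift (a joint): How far the bolt is raised straight up in its tall guides, m: 0 sagging at the bottom, stop at 0.016. Its weight brings it down again. The fat end clears the lip when raised more than about 0.0075.
- lip_top (a point): Top middle of the keeper's bent-up lip: (-136, -156, 128.5) mm in the case frame. The keeper is a fixed steel cradle on the case's right-hand post, open at the top: the 6 mm thick lip across its left mouth, a floor, and a front cheek (up to 155 mm above the desk) that stops the bolt's end from coming forward.
- spool: Bystander: spool of wire, 48 mm across, 38 mm high, standing loose on the case's roof towards the hinge end. Origin: centre of its underside.
- bead_jar: Bystander: small closed amber jar, 44 mm across, 60 mm high, loose on the desk to the right of the case. Origin: centre of its underside.
- pliers: Bystander: small pliers lying on the desk to the left of the case's front, about 120 mm long, 12 mm high. Origin: under the pivot; nose to its x.

How it is judged (in metres and radians):
On the way, in this order (a step that is already met when the one before it is completed fails the run):
1. with the gate still shut, the raised bolt is drawn over the keeper's lip (value of joint bolt_lift above 0.005 m and value of joint bolt_draw above 0.011 m and value of joint gate below 0.06 rad).
2. the drawn bolt's knob pulls the gate open (value of joint gate above 0.12 rad and value of joint bolt_draw above 0.018 m and contact force between the fingers and bolt above 1 N).
At the end, for the whole second after the job is handed in: The gate stands between 0.2 and 0.5 rad open (about 56 to 139 mm at the free edge) and still (under 0.06 rad/s), with the bolt drawn at least 18 mm, held by the fingers on the bolt or its knob (over 2 N), no bystander propping the gate, and every bystander within 30 mm of its start (value of joint gate between 0.2 and 0.5 rad and velocity of joint gate between -0.06 and 0.06 rad/s and value of joint bolt_draw above 0.018 m and contact force between the fingers and bolt above 2 N and contact force between gate and spool below 0.2 N and contact force between gate and bead_jar below 0.2 N and contact force between gate and pliers below 0.2 N and distance of each of spool, bead_jar, pliers from where it was at the start of the episode below 0.03 m); the arm keeps its last pose, push and grip.
It fails at once if the spool is pushed away or knocked over (distance of spool from where it was at the start of the episode above 0.03 m or angle between spool's own z axis and vertical above 0.5 rad).
It fails at once if the bead jar is pushed away or knocked over (distance of bead_jar from where it was at the start of the episode above 0.03 m or angle between bead_jar's own z axis and vertical above 0.5 rad).
It fails at once if the pliers is pushed away or knocked over (distance of pliers from where it was at the start of the episode above 0.03 m or angle between pliers's own z axis and vertical above 0.5 rad).
It also fails if it takes over 32 s, if anything falls off the work surface, if the arm or the gripper's body presses on something with over 40 N, if the wrist force passes 120 N, or if a joint passes its speed limit or range.

ROBOT

A 6-joint arm with a two-finger parallel gripper is mounted at the origin on the work surface. World frame = base frame: x ahead of the robot, y to its left, z up, the work surface at z = 0. Lengths are in mm, angles in rad, forces in N, time in s.
With the tool pointing down it reaches from about 350 to 875 mm from the base axis. Payload 4.2 kg.
Tool frame: the origin (TCP) lies midway between the tips of the shut fingers; the grasp point (between the pads) lies 19 mm behind it; z points along the fingers, y is the line along which they close (so a half turn about z gives the same grasp; the last joint's range is limited). The gripper opens to 85 mm and grips with 20 to 120 N. Pads are 22 mm wide; open, the fingers measure 114 mm over their backs; the gripper's body (76 mm by 85 mm) begins 54 mm behind the grasp point. The pads swing forward as they close: fully open they stand 13 mm farther back than shut.
Start: joints at [0.259, 0.385, 0.008, 0, -1.194, -0.259], TCP at [624.979, 0.025, 209.612] pointing down, gripper open.
Joint ranges: [-3.14, 3.14], [-1.21, 2.06], [-1.07, 1.41], [-3.16, 2.05], [-2.99, -0.16], [-3.1, 3.1]. Speed limits (rad/s): [2.79, 2.79, 3.14, 3.14, 3.14, 3.14].

INTERFACE

Orientations are given as a unit quaternion [x, y, z, w].
In Python, from bench import * gives the robot as it stands.
- The arm moves only by the tool drive_tool, never from a script. Its argument "plan" is a list that holds one entry, the list of rows, each a list of 5 numbers: the closure, from -1 (fully open) to 1 (shut), then the shift along the world's x, y, z in mm, then the turn about the world's z in degrees. A call has 1 to 20 rows; each row shifts and turns the commanded pose from where the row before left it; what a row does not reach is not made up. A row lasts 1/12 s, in which the tool goes at most 41.7 mm and 7.16 degrees, less where a joint would pass 70% of its speed; a pose out of reach is approached as far as the arm can. A call is refused whole if a number of a shift passes 41.7 or a number of a turn 7.16, either way. A call with a gripper value outside its range is refused whole. The fingers move at their own pace and stop on an object; the grip force is fixed at half the most. Time passes only in rows, so rows that do not move let the fingers close. It gives the time, the measured TCP pose, the force, the opening and the grip force at its end, in the units of the state.
- read_state(): the state, without advancing time (a new reading comes with each control period).
- get_image(name): name is "scene" or "side" or "wrist"; returns (picture, depth): 400x640x3 uint8, red, green, blue; 400x640 float32, mm along the optical axis (not along the pixel's ray), 0 where there is no reading.
- camera_model(name): a dict with "fx", "fy", "cx", "cy" (pixels), "R" (3x3) and "t" (3): a world point X has camera coordinates R X + t; the wrist camera has in their place "mount" (4x4, takes a point from camera to tool coordinates, whose origin is the TCP and whose axes are the flange's). Camera axes: x right, y down, z forward; pixel columns grow to the right and rows downward; lengths in mm; the calibration is good to about 2 mm. A picture is of the moment at which its call begins: read the wrist's pose just before it. camera_model takes no time and is no camera call.
- job_done(): hands the job in; it is judged then, once.
The state is a dict: "clock": time; "joints": joint angles; "joint_vel": joint speeds; "joint_efforts": joint torques, N m; "position": TCP position; "ee_rot": TCP orientation; "contact_force": force on the tool from outside, world axes, zero at the start; "wrist_torque": the same for the moment, N m; "gripper_width": finger opening in mm; "grasp_force": force on a finger pad.
Only numpy, scipy, OpenCV 4.12 (cv2) and the standard library are available. Lean on these libraries where they do the work, as an engineer would, in place of code of your own. Each camera call takes 0.05 s, during which the arm holds its last target. There are 200 camera calls.

## Working session

There is one attempt and no reset: what is moved stays moved. The work goes in short steps, Python scripts to look and compute and a tool call to move; the robot and the scene stay as the last step left them, time stands still between calls to the robot, and variables do not carry over. Pictures are saved under pics/ and viewed, at most 10 in all, crops included, and the job is handed in when it is done.

Besides the shell and the picture viewer there is one more tool, called after "Emit:" as name([rows], argument=value, ...), one row to a line, values as JSON. drive_tool: Moves the arm, as the interface text tells. Its arguments: {"type":"object","properties":{"plan":{"type":"array"}},"required":["plan"]}

```bash
mkdir -p pics; cat > h.py <<'E'
from bench import *
import numpy as np, cv2
def W(name,d,u,v,r=1):
    c=camera_model(name); z=np.median([q for q in d[v-r:v+r+1,u-r:u+r+1].ravel() if q>0])
    p=np.array([(u-c["cx"])/c["fx"]*z,(v-c["cy"])/c["fy"]*z,z])
    return np.array(c["R"]).T@(p-np.array(c["t"]))
def cloud(name,d):
    c=camera_model(name); v,u=np.mgrid[:400,:640]
    p=np.stack([(u-c["cx"])/c["fx"]*d,(v-c["cy"])/c["fy"]*d,d],-1)
    return (p-np.array(c["t"]))@np.array(c["R"])
E
python3 - <<'E'
from h import *
for n in("scene","side"):
    p,d=get_image(n); cv2.imwrite(f"pics/{n}0.png",p[:,:,::-1]); np.save(f"{n}0.npy",d)
s=read_state(); print({k:s[k] for k in("clock","position","ee_rot","gripper_width","contact_force")})
E
```

```text
{'clock': 0.1, 'position': array([6.24429361e+02, 2.22301969e-02, 2.08622190e+02]), 'ee_rot': array([-7.07066543e-01,  7.07146318e-01,  6.63642845e-04, -7.40876582e-04]), 'gripper_width': 85.31293202846322, 'contact_force': array([ 0.52460769, -0.00249521, -0.58260008])}
```

View pics/scene0.png

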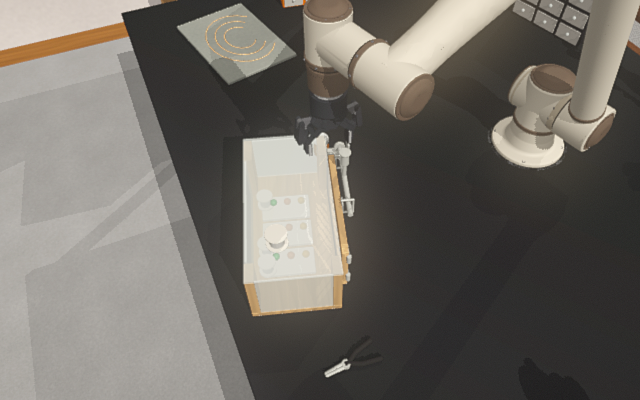

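View pics/side0.png

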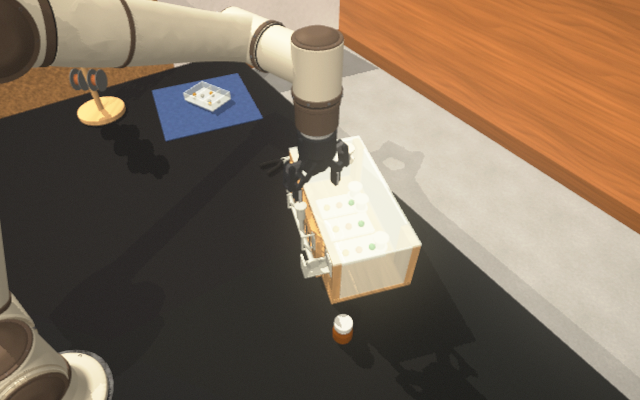

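The scene picture shows the case at (245-345, 135-315), with the knob near (343,150). In the side picture the knob is near (300,212), the keeper near (315,265) and the jar at (343,328). I'll measure these in enlarged crops.

```bash
python3 - <<'E'
from h import *
a=cv2.imread("pics/scene0.png")[120:220,290:390]; b=cv2.imread("pics/side0.png")[180:280,260:360]
cv2.imwrite("pics/crop.png",np.hstack([cv2.resize(x,(400,400),interpolation=cv2.INTER_CUBIC) for x in(a,b)]))
for n,(u0,u1,v0,v1) in {"scene":(325,360,135,165),"side":(288,315,190,240)}.items():
    d=np.load(n+"0.npy"); P=cloud(n,d); 
    Q=P[v0:v1,u0:u1]; vv,uu=np.mgrid[v0:v1,u0:u1]
    m=(Q[...,2]>175)&(Q[...,2]<225)&(d[v0:v1,u0:u1]>0)
    for z in range(175,225,5):
        k=m&(Q[...,2]>=z)&(Q[...,2]<z+5)
        if k.any(): print(n,z,k.sum(),Q[k].mean(0).round(),Q[k].min(0).round(),Q[k].max(0).round(),uu[k].mean().round(),vv[k].mean().round())
# roof edge corners / plane
P=cloud("side",np.load("side0.npy"))
for uv in [(333,275),(335,298),(412,290),(418,243),(343,328),(315,265)]: print(uv,P[uv[1],uv[0]].round())
P=cloud("scene",np.load("scene0.npy"))
for uv in [(245,140),(247,284),(340,279),(341,304),(252,313),(275,230),(345,365)]: print(uv,P[uv[1],uv[0]].round())
for n in("scene","side"):
    c=camera_model(n); print(n,(-np.array(c["R"]).T@np.array(c["t"])).round())
E
```

```text
scene 180 6 [591.   9. 183.] [581.   1. 181.] [598.  15. 185.] 343.0 163.0
scene 185 13 [591.  14. 188.] [581.   6. 185.] [597.  18. 190.] 344.0 163.0
scene 190 12 [590.  14. 192.] [582.  10. 191.] [597.  19. 195.] 344.0 162.0
scene 195 11 [590.  14. 198.] [582.   8. 196.] [597.  18. 199.] 344.0 160.0
scene 200 12 [590.  14. 202.] [581.   8. 200.] [597.  18. 205.] 345.0 159.0
scene 205 10 [591.  15. 207.] [583.   8. 205.] [596.  18. 210.] 344.0 158.0
scene 210 7 [594.  15. 213.] [584.   8. 210.] [599.  19. 215.] 343.0 156.0
scene 215 76 [588.   8. 218.] [573.  -4. 215.] [602.  23. 220.] 345.0 152.0
scene 220 14 [587.   8. 221.] [576.  -2. 220.] [599.  23. 222.] 345.0 151.0
side 175 3 [584.  -3. 180.] [580.  -4. 180.] [589.  -1. 180.] 302.0 220.0
side 180 12 [583.  -1. 182.] [577.  -4. 180.] [593.   6. 184.] 301.0 218.0
side 185 15 [584.  -1. 187.] [577.  -5. 185.] [594.   5. 189.] 301.0 217.0
side 190 13 [584.  -1. 193.] [576.  -5. 190.] [594.   5. 195.] 301.0 215.0
side 195 15 [583.  -1. 197.] [577.  -6. 195.] [593.   6. 199.] 301.0 214.0
side 200 14 [584.  -1. 203.] [577.  -5. 201.] [594.   6. 205.] 301.0 212.0
side 205 11 [582.  -1. 207.] [578.  -5. 205.] [588.   5. 210.] 300.0 211.0
side 210 3 [587.  -6. 214.] [584.  -7. 213.] [591.  -6. 214.] 303.0 210.0
side 215 89 [586.   4. 218.] [573.  -8. 215.] [600.  18. 220.] 300.0 206.0
side 220 5 [584.   1. 220.] [573.  -2. 220.] [595.   7. 221.] 300.0 206.0
(333, 275) [ 583. -125.  117.]
(335, 298) [ 590. -127.   21.]
(412, 290) [ 764. -202.    0.]
(418, 243) [ 766. -182.  157.]
(343, 328) [ 547. -213.   61.]
(315, 265) [560. -91. 131.]
(245, 140) [ 768. -183.  154.]
(247, 284) [890. 194. 144.]
(340, 279) [711. 253. 132.]
(341, 304) [709. 257.  22.]
(252, 313) [895. 193.  16.]
(275, 230) [801. 127. 194.]
(345, 365) [758. 382.  15.]
scene [ 941.  713. 1057.]
side [ 261. -539.  879.]
```

View pics/crop.png

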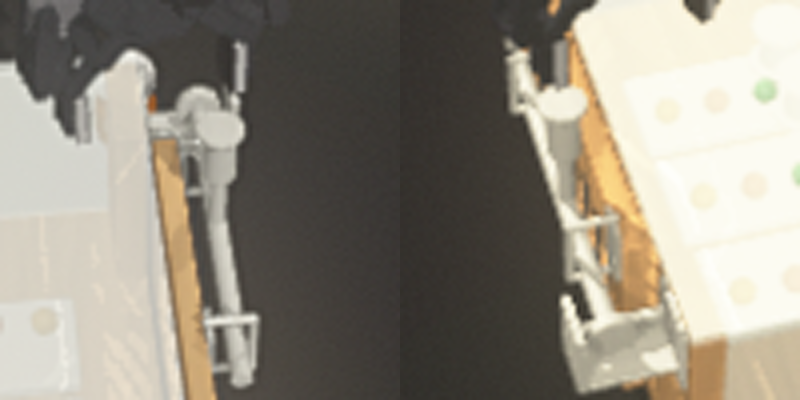

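The knob is at about (587, 7) with its cap top at 218. The case yaw is about -18°. I'll rise, align above the knob and check from the wrist camera.

Emit:
drive_tool([
  [[-1, 0, 0, 20, 0], [-1, 0, 0, 25, 0], [-1, -10, 2, 5, -6], [-1, -14, 3, 0, -6], [-1, -14, 2, 0, -6], [-1, 0, 0, 0, 0], [-1, 0, 0, 0, 0], [-1, 0, 0, 0, 0]],
])

```text
clock: 0.77
position: [587.3, 7.0, 259.4]
ee_rot: [-0.589, 0.808, -0.0, -0.0]
contact_force: [0.6, -0.8, 0.2]
gripper_width: 85.5
grasp_force: 0.0
```

```bash
python3 - <<'E'
from h import *
from scipy.spatial.transform import Rotation as R
s=read_state(); p,d=get_image("wrist"); cv2.imwrite("pics/w1.png",p[:,:,::-1])
c=camera_model("wrist"); M=np.array(c["mount"]); v,u=np.mgrid[:400,:640]
q=np.stack([(u-c["cx"])/c["fx"]*d,(v-c["cy"])/c["fy"]*d,d],-1)@M[:3,:3].T+M[:3,3]
P=q@R.from_quat(s["ee_rot"]).as_matrix().T+s["position"]; np.save("w1.npy",P)
m=(d>0)&(abs(P[...,0]-587)<30)&(abs(P[...,1]-7)<30)&(P[...,2]>211)&(P[...,2]<224)
Q=P[m]; print(s["position"],R.from_quat(s["ee_rot"]).as_matrix().round(3)); print(m.sum(),Q.min(0),Q.max(0),Q.mean(0),cv2.minEnclosingCircle(Q[:,:2].astype(np.float32)))
E
```

```text
[587.29023258   7.01411599 259.38342393] [[-0.307 -0.952 -0.   ]
 [-0.952  0.307 -0.   ]
 [ 0.     0.    -1.   ]]
991 [571.63741363  -7.0410567  214.05225097] [599.09792991  20.81451464 220.31306641] [585.20912124   5.91100303 218.24411644] ((585.3554077148438, 6.796806335449219), 14.021201133728027)
```

View pics/w1.png

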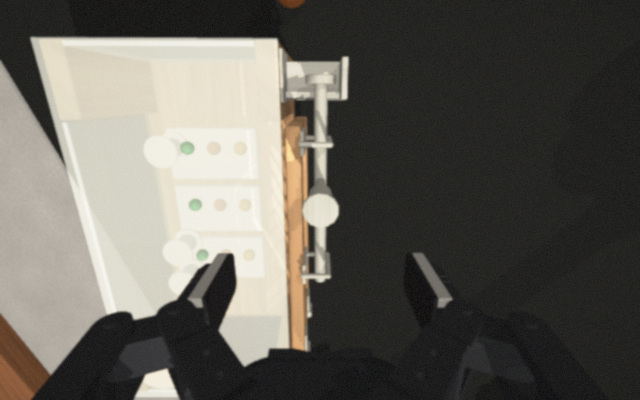

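The wrist picture shows the knob cap at (320,210) centred between the fingers, and the rod runs vertically in the image, so the yaw is right. The knob is at (586, 7), so I'll descend and grip.

Emit:
drive_tool([
  [[-1, -1, 0, -30, 0], [-1, 0, 0, -30, 0], [-1, 0, 0, -20, 0], [-1, 0, 0, -10, 0], [-1, 0, 0, 0, 0], [0, 0, 0, 0, 0], [1, 0, 0, 0, 0], [1, 0, 0, 0, 0], [1, 0, 0, 0, 0], [1, 0, 0, 0, 0], [1, 0, 0, 0, 0], [1, 0, 0, 0, 0], [1, 0, 0, 0, 0], [1, 0, 0, 0, 0]],
])

```text
clock: 1.98
position: [586.9, 6.9, 170.9]
ee_rot: [-0.588, 0.809, -0.001, 0.001]
contact_force: [-0.5, -0.0, 6.0]
gripper_width: 25.0
grasp_force: 58.6
```

Opening reads 25 mm, where I expected 20. I'll check this before lifting.

Emit:
drive_tool([
  [[1, 0, 0, 0, 0], [1, 0, 0, 0, 0], [1, 0, 0, 0, 0], [1, 0, 0, 0, 0]],
])

```text
clock: 2.32
position: [586.9, 6.9, 170.9]
ee_rot: [-0.588, 0.809, -0.001, 0.001]
contact_force: [-0.2, -0.7, 5.4]
gripper_width: 24.8
grasp_force: 58.6
```

```bash
python3 - <<'E'
from h import *
p,d=get_image("side"); np.save("s2.npy",d)
q,e=get_image("wrist")
a=cv2.resize(p[160:260,240:340,::-1],(500,500),interpolation=cv2.INTER_CUBIC)
b=cv2.resize(q[150:350,220:420,::-1],(300,300))
b=np.vstack([b,np.zeros((200,300,3),np.uint8)])
cv2.imwrite("pics/g.png",np.hstack([a,b]))
E
```

```text
(no output)
```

View pics/g.png

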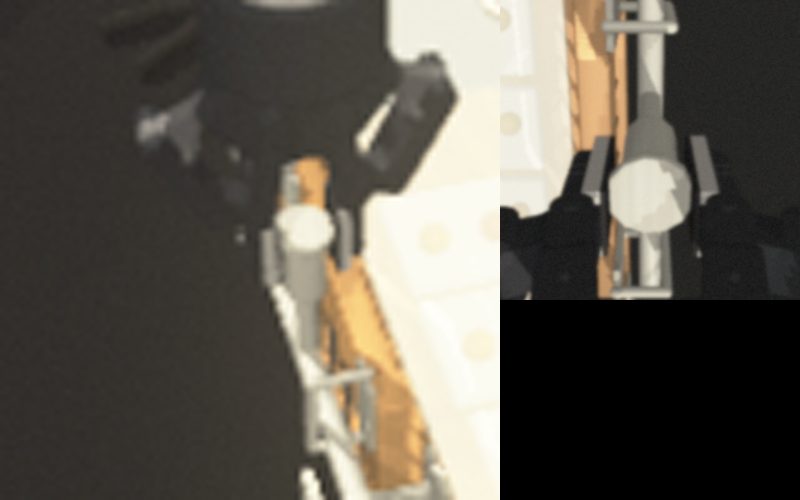

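The pads seem to touch the cap rim, because the upward force and the 25 mm width both fit that. I'll open slightly, go down 8 mm and grip again.

Emit:
drive_tool([
  [[0, 0, 0, 0, 0], [0, 0, 0, 0, 0], [0, 0, 0, 0, 0], [0, 0, 0, -4, 0], [0, 0, 0, -4, 0], [0, 0, 0, 0, 0], [1, 0, 0, 0, 0], [1, 0, 0, 0, 0], [1, 0, 0, 0, 0], [1, 0, 0, 0, 0], [1, 0, 0, 0, 0], [1, 0, 0, 0, 0]],
])

```text
clock: 3.42
position: [586.1, 7.0, 161.6]
ee_rot: [-0.588, 0.809, -0.0, 0.0]
contact_force: [1.7, -0.6, -2.3]
gripper_width: 25.0
grasp_force: 58.8
```

The width is unchanged at the lower height, so this is the cylinder with an offset in the reading. Next I lift.

Emit:
drive_tool([
  [[1, 0, 0, 4, 0], [1, 0, 0, 4, 0], [1, 0, 0, 4, 0], [1, 0, 0, 0, 0], [1, 0, 0, 0, 0]],
])

```text
clock: 3.83
position: [586.2, 7.0, 174.1]
ee_rot: [-0.588, 0.809, -0.0, 0.0]
contact_force: [2.0, -0.7, -2.8]
gripper_width: 25.3
grasp_force: 59.0
```

```bash
cat > top.py <<'E'
from h import *
import sys
from scipy.spatial.transform import Rotation as R
s=read_state(); p,d=get_image("wrist")
if len(sys.argv)>1: cv2.imwrite(sys.argv[1],p[:,:,::-1])
c=camera_model("wrist"); M=np.array(c["mount"]); v,u=np.mgrid[:400,:640]
q=np.stack([(u-c["cx"])/c["fx"]*d,(v-c["cy"])/c["fy"]*d,d],-1)@M[:3,:3].T+M[:3,3]
P=q@R.from_quat(s["ee_rot"]).as_matrix().T+s["position"]; t=s["position"]
m=(d>0)&(np.hypot(P[...,0]-t[0],P[...,1]-t[1])<25)&(P[...,2]>212)&(P[...,2]<245)&(p.min(2)>110)
Q=P[m]; print(s["clock"],s["position"],s["contact_force"].round(1),m.sum(),np.median(Q,0),Q[:,:2].min(0),Q[:,:2].max(0))
E
python3 top.py pics/w3.png
```

```text
3.8333 [586.18378289   6.99845937 174.14085676] [ 2.  -0.7 -2.8] 2705 [584.27164082   5.13398026 230.92194639] [564.0544732   -8.41305492] [601.92404639  21.30015614]
```

View pics/w3.png

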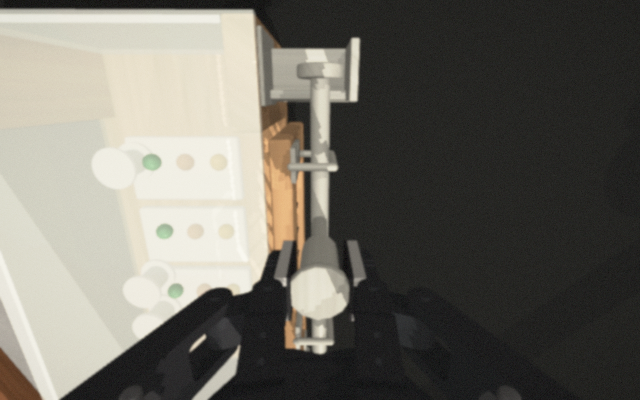

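The wrist picture shows the fat end at (320,70) raised, and the cap top went from 218 to 231, so the bolt is lifted about 12 mm. Now I draw it 32 mm along the case +y.

Emit:
drive_tool([
  [[1, 1.2, 3.8, 0, 0], [1, 1.2, 3.8, 0, 0], [1, 1.2, 3.8, 0, 0], [1, 1.2, 3.8, 0, 0], [1, 1.2, 3.8, 0, 0], [1, 1.2, 3.8, 0, 0], [1, 1.2, 3.8, 0, 0], [1, 1.2, 3.8, 0, 0], [1, 0, 0, 0, 0], [1, 0, 0, 0, 0]],
])

```text
clock: 4.72
position: [596.0, 38.3, 173.6]
ee_rot: [-0.588, 0.809, 0.0, 0.001]
contact_force: [2.2, 0.6, -3.0]
gripper_width: 25.2
grasp_force: 58.9
```

```bash
python3 top.py pics/w4.png
python3 - <<'E'
import numpy as np
# hinge: knob home (586,6.8) = (-136,-75[+draw0]) ; hinge (-110.5,150)
a=-np.radians(18); ex=np.array([np.cos(a),np.sin(a)]); ey=np.array([-ex[1],ex[0]])
H=np.array([586,6.8])+25.5*ex+224*ey; k=np.array([586,6.8])+32*ey
print("hinge",H)
prev=k
for t in np.arange(.02,.341,.02):
    c,s=np.cos(-t),np.sin(-t); q=H+np.array([[c,-s],[s,c]])@(k-H); print(round(t,2),(q-k).round(1),(q-prev).round(2)); prev=q
E
```

```text
4.7167 [596.03565715  38.27642161 173.56670503] [ 2.2  0.6 -3. ] 2680 [594.28698129  36.5641164  230.32698611] [574.84894112  22.78356977] [611.95630016  52.76028494]
hinge [679.47174791 211.95672629]
0.02 [-3.5  1.7] [-3.48  1.71]
0.04 [-6.9  3.5] [-3.44  1.78]
0.06 [-10.3   5.3] [-3.41  1.84]
0.08 [-13.7   7.2] [-3.37  1.91]
0.1 [-17.    9.2] [-3.33  1.98]
0.12 [-20.3  11.3] [-3.29  2.05]
0.14 [-23.6  13.4] [-3.25  2.11]
0.16 [-26.8  15.5] [-3.21  2.18]
0.18 [-29.9  17.8] [-3.16  2.24]
0.2 [-33.   20.1] [-3.12  2.3 ]
0.22 [-36.1  22.5] [-3.07  2.36]
0.24 [-39.1  24.9] [-3.02  2.42]
0.26 [-42.1  27.4] [-2.97  2.48]
0.28 [-45.   29.9] [-2.92  2.54]
0.3 [-47.9  32.5] [-2.87  2.6 ]
0.32 [-50.7  35.2] [-2.82  2.66]
0.34 [-53.5  37.9] [-2.76  2.71]
```

View pics/w4.png

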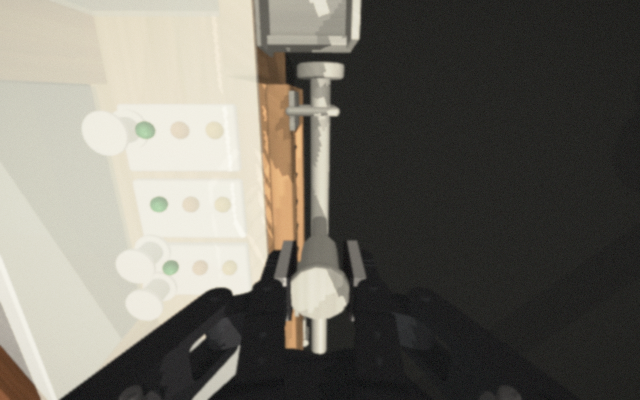

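The fat end at (320,70) is clear of the keeper, whose edge is at row 50. I'll swing along the arc, turning with the gate.

Emit:
drive_tool([
  [[1, -3.5, 1.7, 0, -1.15], [1, -3.4, 1.8, 0, -1.15], [1, -3.4, 1.8, 0, -1.15], [1, -3.4, 1.9, 0, -1.15], [1, -3.3, 2.0, 0, -1.15], [1, -3.3, 2.1, 0, -1.15], [1, -3.3, 2.1, 0, -1.15], [1, -3.2, 2.1, 0, -1.15]],
])

```text
clock: 5.43
position: [569.2, 53.3, 174.1]
ee_rot: [-0.52, 0.854, -0.0, 0.001]
contact_force: [3.1, -0.1, -2.8]
gripper_width: 25.5
grasp_force: 59.0
```

Emit:
drive_tool([
  [[1, -3.2, 2.3, 0, -1.15], [1, -3.1, 2.3, 0, -1.15], [1, -3.1, 2.4, 0, -1.15], [1, -3.0, 2.4, 0, -1.15], [1, -3.0, 2.5, 0, -1.15], [1, -2.9, 2.5, 0, -1.15], [1, -2.9, 2.6, 0, -1.15], [1, -2.8, 2.7, 0, -1.15], [1, 0, 0, 0, 0], [1, 0, 0, 0, 0], [1, 0, 0, 0, 0], [1, 0, 0, 0, 0], [1, 0, 0, 0, 0], [1, 0, 0, 0, 0]],
])

```text
clock: 6.6
position: [545.1, 72.5, 173.7]
ee_rot: [-0.451, 0.893, -0.0, 0.0]
contact_force: [3.7, -0.9, -2.1]
gripper_width: 25.7
grasp_force: 59.0
```

```bash
python3 top.py pics/w5.png
```

```text
6.6 [545.0625801   72.52932788 173.69900128] [ 3.7 -0.9 -2.1] 2938 [542.47693056  71.01735386 230.57007025] [522.34496832  53.33004033] [561.86814963  85.62760131]
```

View pics/w5.png

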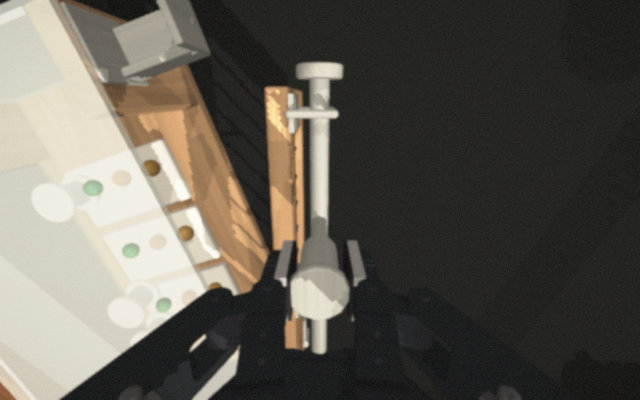

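The gate (free edge at (283,90)) stands open about 0.32 rad. It lines up with the gripper, the bolt is still drawn (disc at (320,70)), and the knob is held. I'm handing the job in.

```bash
python3 -c "
from bench import *
print(job_done())"
```

```text
the job is handed in; nothing more can be done
None
```

I lifted the bolt and drew it about 32 mm, clear of the keeper, then swung the gate open about 0.32 rad (about 9 cm) and handed the job in with the knob still gripped at 59 N; no verdict came back.

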